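Stack the tape kit on the scale

ROBOT

A 6-joint arm with a two-finger parallel gripper is mounted at the origin on the work surface. World frame = base frame: x ahead of the robot, y to its left, z up, the work surface at z = 0. Lengths are in mm, angles in rad, forces in N, time in s.
With the tool pointing down it reaches from about 350 to 875 mm from the base axis. Payload 4.2 kg.
Tool frame: the origin (TCP) lies midway between the tips of the shut fingers; the grasp point (between the pads) lies 19 mm behind it; z points along the fingers, y is the line along which they close (so a half turn about z gives the same grasp; the last joint's range is limited). The gripper opens to 85 mm and grips with 20 to 120 N. Pads are 22 mm wide; open, the fingers measure 114 mm over their backs; the gripper's body (76 mm by 85 mm) begins 54 mm behind the grasp point. The pads swing forward as they close: fully open they stand 13 mm farther back than shut.
Start: joints at [-0.977, 0.385, 0.008, 0, -1.194, -0.259], TCP at [205.377, -590.27, 204.012] pointing down, gripper open.
Joint ranges: [-3.14, 3.14], [-1.21, 2.06], [-1.07, 1.41], [-3.16, 2.05], [-2.99, -0.16], [-3.1, 3.1]. Speed limits (rad/s): [2.79, 2.79, 3.14, 3.14, 3.14, 3.14].

INTERFACE

Orientations are given as a unit quaternion [x, y, z, w].
In Python, from bench import read_state, get_image, job_done gives the robot as it stands.
- The arm moves only by the shell command python3 -m jog 'ROWS'. ROWS is JSON, a list of rows, each a list of 3 entries, a list of its own where there are three numbers: the shift along the world's x, y, z scaled (see below), then the turn, a rotation vector about the world's x, y, z scaled (see below), then the gripper's target within -1 to 1 (shut at 1, half-way at 0, fully open at -1). In form: [[[x, y, z], [wx, wy, wz], claw], ...]. A call has 1 to 20 rows; each row is the pose to reach, as a shift and turn from the pose commanded when the call began; what a row does not reach only later rows make up. The controller multiplies each number of a shift by 10 cm and each number of a turn by 120 degrees. A row lasts 1/10 s, in which the tool goes at most 50 mm and 8.59 degrees, less where a joint would pass 70% of its speed; a pose out of reach is approached as far as the arm can. A call with a number of a shift or a turn outside -1 to 1 is refused whole. A call with a gripper value outside its range is refused whole. The fingers move at their own pace and stop on an object; the grip force is fixed at half the most. Time passes only in rows, so rows that repeat a pose let the fingers close. It gives the time, the measured TCP pose, the force, the opening and the grip force at its end, in the units of the state.
- read_state(): the state, without advancing time (a new reading comes with each control period).
- get_image(name): name is "scene" or "side" or "wrist"; returns a dict with "frame" (420x560x3 uint8, red, green, blue), "range_z" (420x560 float32, mm along the optical axis (not along the pixel's ray), 0 where there is no reading), "fx", "fy", "cx", "cy" (pixels), "R" (3x3) and "t" (3): a world point X has camera coordinates R X + t. Camera axes: x right, y down, z forward; pixel columns grow to the right and rows downward; lengths in mm; the calibration is good to about 2 mm. A picture is of the moment at which its call begins.
- job_done(): hands the job in; it is judged then, once.
The state is a dict: "clock": time; "joints": joint angles; "joint_vel": joint speeds; "joint_efforts": joint torques, N m; "position": TCP position; "ee_rot": TCP orientation; "contact_force": force on the tool from outside, world axes, zero at the start; "wrist_torque": the same for the moment, N m; "gripper_width": finger opening in mm; "grasp_force": force on a finger pad.
Only numpy, scipy, OpenCV 4.12 (cv2) and the standard library are available. Lean on these libraries where they do the work, as an engineer would, in place of code of your own. Each camera call takes 0.05 s, during which the arm holds its last target. There are 200 camera calls.

TASK

Make up a tape kit on the bench scale: lay the widest roll of tape flat in the middle of the weighing plate, then the middle roll flat and centred on it, then the narrowest roll flat and centred on top of that, and last stand the glue bottle down inside the cores so that it rests upright on the plate. Don't tip the bottle over, and leave the carton, stamp, tape measure and stretch film where they are.

Things in the scene. Friction and masses are not known exactly. Their poses are not given: they have to be found in the camera images.
- roll_wide: Roll of brown parcel tape on a cardboard core, lying flat on the bench, open right through. Tape width (= height as it lies) 48 mm, outer diameter 110 mm, core bore 76 mm, so its ring wall is 17 mm thick and can be pinched from above with one finger in the bore; about 260 g. Round, so its yaw means nothing. Origin: centre of its underside, z up the axis. The widest (tallest lying) and largest of the three rolls.
- roll_mid: Roll of brown parcel tape on a cardboard core, lying flat on the bench, open right through. Tape width (= height as it lies) 36 mm, outer diameter 102 mm, core bore 76 mm, so its ring wall is 13 mm thick and can be pinched from above with one finger in the bore; about 160 g. Round, so its yaw means nothing. Origin: centre of its underside, z up the axis. The middle one of the three rolls.
- roll_narrow: Roll of brown parcel tape on a cardboard core, lying flat on the bench, open right through. Tape width (= height as it lies) 24 mm, outer diameter 94 mm, core bore 76 mm, so its ring wall is 9 mm thick and can be pinched from above with one finger in the bore; about 80 g. Round, so its yaw means nothing. Origin: centre of its underside, z up the axis. The narrowest (flattest lying) and smallest of the three rolls.
- bottle: White plastic glue bottle, standing upright, round: body 46 mm diameter up to 105 mm (paper label to 47 mm), tapering shoulder to 120 mm, then a grey cylindrical cap 30 mm in diameter from 120 to 162 mm, the top; about 170 g. Rigid cap, good to grip. It passes through the 76 mm cores of the rolls. Origin: centre of its underside, z up.
- plate (a point): Centre of the top face of the square steel weighing plate (150 x 150 mm) of the grey bench scale, 36 mm above the bench; z up, x and y along the plate's sides. The scale does not move or give. Its lower grey housing (30 mm high) reaches 115 mm from this point towards -x of this frame (display strip), 80 mm towards +x and 85 mm to each side. The scale is found on the left or the right of the bench.
- carton: Bystander: closed brown carton 170 x 170 mm, 60 mm high, 1.6 kg, tape along its top. Origin: centre of its underside, x and y along its sides, z up.
- stamp: Bystander: office stamp, black housing on a cream foot, 45 (x) x 62 (y) mm, 73 mm high. Origin: centre of its underside, z up.
- tape_measure: Bystander: red and black pocket tape measure standing on edge, 66 (x, plus a 11 mm steel end hook towards +x) x 38 (y) mm, 53 mm high. Origin: centre of its underside, z up.
- film: Bystander: upright roll of pale stretch film, 90 mm diameter, on a cardboard core 200 mm high that shows 15 mm at each end, with a black handle 40 mm in diameter to 290 mm. Origin: centre of its underside, z up.
Things that resemble listed ones, but are neither listed nor needed, are in the scene too. Leave any green look-alike of the roll_mid alone.

How it is judged:
By the outcome, as a careful person would: the job done as asked, in the order asked, and still so for the second after the job is handed in, with the robot touching nothing.
It also fails if it takes over 120 s, if anything falls off the work surface, if the arm or the gripper's body presses on something with over 40 N, if the wrist force passes 120 N, or if a joint passes its speed limit or range.

## Working session

There is one attempt and no reset: what is moved stays moved. The work goes in short steps, Python scripts to look and compute and a shell command to move; the robot and the scene stay as the last step left them, time stands still between calls to the robot, and variables do not carry over. Pictures are saved under pics/ and viewed, at most 14 in all, crops included, and the job is handed in when it is done.

```bash
mkdir -p pics; ls
python3 - <<'E'
from bench import *
import cv2,numpy as np
for n in ["scene","side"]:
    d=get_image(n); cv2.imwrite(f"pics/{n}0.png",d["frame"][:,:,::-1]); np.savez(f"{n}0.npz",**d)
    print(n,d["fx"],d["cx"],d["cy"],(-np.array(d["R"]).T@d["t"]).round(), np.array(d["R"]).round(2).tolist())
print(read_state())
E
```

```text
pics
scene 521.8459372883726 279.4348057572573 205.12478023185255 [1051. 1137.  997.] [[-0.88, 0.47, 0.02], [0.28, 0.56, -0.78], [-0.38, -0.69, -0.62]]
side 422.3231878415733 279.81950712580687 208.3303184904796 [246. 884. 800.] [[-0.97, -0.26, -0.02], [-0.16, 0.64, -0.75], [0.21, -0.73, -0.66]]
{'clock': 0.1, 'joints': array([-9.77409117e-01,  3.85500315e-01,  6.76925683e-03, -4.44725752e-04,
       -1.19401432e+00, -2.58597109e-01]), 'joint_vel': array([ 0.00024105, -0.00164158,  0.00334851,  0.00155611,  0.00143547,
        0.00025469]), 'joint_efforts': array([-7.55348833e-05, -3.93319881e+01,  1.88931441e+01,  4.19788241e+00,
       -2.54277496e-03,  9.78258583e-06]), 'position': array([ 205.18155882, -589.74950931,  203.01976964]), 'ee_rot': array([-1.66533427e-01,  9.86035306e-01,  9.72836695e-04, -2.14483432e-04]), 'contact_force': array([ 0.02764639, -0.3901536 ,  0.26411524]), 'wrist_torque': array([-0.06042565,  0.01043293, -0.0537193 ]), 'grasp_force': 0.0, 'gripper_width': 85.01091103345982}
```

View pics/scene0.png

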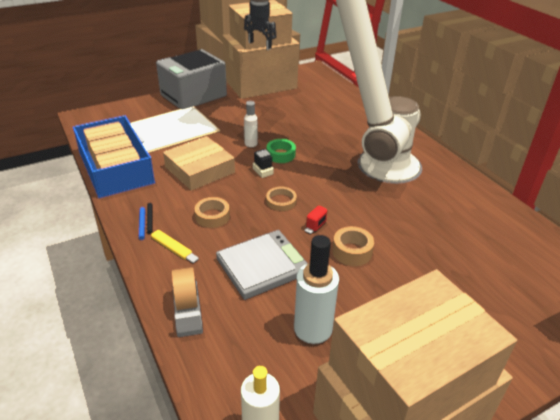

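View pics/side0.png

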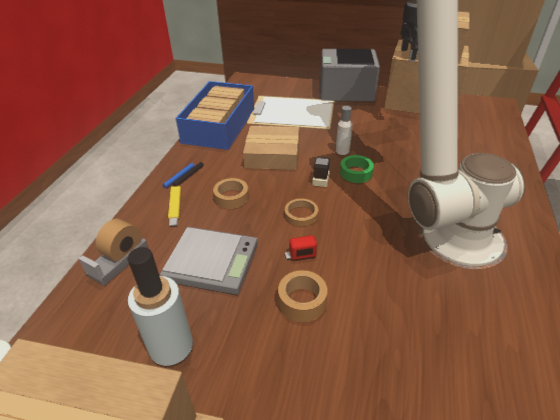

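Scene view: wide roll (353,245), mid roll (212,211), narrow roll (281,198), bottle with grey cap (251,125), plate (262,262), tape measure (315,220) and film (316,305). The green ring at (281,150) is the decoy. The side view agrees: wide (302,296), mid (231,193), narrow (301,212), bottle (345,133), plate (203,254).

```bash
cat > h.py <<'E'
import numpy as np,cv2
from scipy.optimize import least_squares
def cloud(d):
    z=d["range_z"].astype(float); v,u=np.indices(z.shape)
    P=np.stack([(u-d["cx"])/d["fx"]*z,(v-d["cy"])/d["fy"]*z,z],-1)
    X=(P-np.array(d["t"]))@np.array(d["R"]); X[z<=0]=np.nan
    return X
def win(X,u0,v0,u1,v1,zl,zh):
    p=X[v0:v1,u0:u1].reshape(-1,3); return p[(p[:,2]>zl)&(p[:,2]<zh)]
def ring(p,ri,ro):
    "centre of a flat annulus from its top-face points"
    f=lambda c:np.clip(ri-(r:=np.hypot(*(p[:,:2]-c).T)),0,None)+np.clip(r-ro,0,None)
    return least_squares(f,(p[:,:2].max(0)+p[:,:2].min(0))/2,loss="soft_l1").x
def circ(p,r):
    return least_squares(lambda c:np.hypot(*(p[:,:2]-c).T)-r,p[:,:2].mean(0)-[0,5],loss="soft_l1").x
E
python3 - <<'E'
from h import *
W={"scene":dict(wide=(328,222,380,270),mid=(190,194,235,232),nar=(262,184,300,214),cap=(242,98,262,120),body=(240,118,262,150),plate=(212,225,312,300),stamp=(250,145,276,180),tm=(300,202,332,236),film=(290,230,345,350),car=(160,130,240,190),green=(262,135,300,165)),
"side":dict(wide=(272,266,334,326),mid=(208,175,254,212),nar=(280,196,322,228),cap=(336,104,356,124),body=(332,118,358,160),plate=(155,222,262,295),stamp=(308,154,334,190),tm=(280,232,322,265),film=(125,245,200,370),car=(240,122,305,170),green=(335,150,378,186))}
for n in W:
    d=np.load(n+"0.npz"); X=cloud(d)
    for k,w in W[n].items():
        if k in("wide","mid","nar"):
            h,ro={"wide":(48,55),"mid":(36,51),"nar":(24,47)}[k]
            p=win(X,*w,h-6,h+8); print(n,k,len(p),ring(p,38,ro).round(1),p.max(0).round(),p.min(0).round(),"zmed",np.median(p[:,2]).round(1))
        elif k=="cap":
            p=win(X,*w,124,158); print(n,k,len(p),circ(p,15).round(1),p.min(0).round(),p.max(0).round())
            print("  top",win(X,*w,120,180)[:,2].max())
        elif k=="plate":
            p=win(X,*w,33.5,40); r=cv2.minAreaRect(p[:,:2].astype(np.float32)); print(n,k,len(p),r,np.median(p[:,2]))
            p=win(X,*w,15,33); print("  housing",cv2.minAreaRect(p[:,:2].astype(np.float32)))
        else:
            p=win(X,*w,8,400); print(n,k,p.min(0).round(),p.max(0).round())
E
```

```text
scene wide 560 [365.2 309.8] [420. 367.  54.] [309. 253.  42.] zmed 47.7
scene mid 357 [651.   -4.8] [702.  49.  43.] [600. -61.  30.] zmed 35.4
scene nar 246 [433.6  21.4] [483.  70.  30.] [386. -30.  18.] zmed 23.1
scene cap 79 [ 369.6 -331.1] [ 358. -345.  125.] [ 387. -311.  158.]
  top 164.73266187599188
scene body [ 346. -401.    8.] [ 395. -298.  116.]
scene plate 2176 ((613.7261962890625, 252.43960571289062), (187.89097595214844, 165.56752014160156), 2.9402096271514893) 36.22566361621822
  housing ((564.7762451171875, 247.02508544921875), (290.9545593261719, 175.73846435546875), 2.1091771125793457)
scene stamp [ 310. -311.    8.] [ 436. -116.   76.]
scene tm [362. 142.   8.] [598. 480. 291.]
scene film [363. 181.   8.] [686. 711. 295.]
scene car [ 414. -549.    8.] [ 694. -154.   67.]
scene green [ 258. -270.    8.] [ 426. -119.   76.]
side wide 972 [363.2 307.2] [417. 363.  54.] [308. 251.  42.] zmed 49.4
side mid 383 [648.8  -8.1] [701.  43.  43.] [598. -60.  30.] zmed 36.7
side nar 319 [431.7  18.5] [479.  66.  30.] [385. -31.  18.] zmed 24.7
side cap 92 [ 368.7 -333.5] [ 354. -335.  124.] [ 383. -312.  158.]
  top 166.84780061602876
side body [ 310. -341.    8.] [ 391. -233.  136.]
side plate 2887 ((609.1345825195312, 248.76515197753906), (188.0607452392578, 163.5771026611328), 1.4956389665603638) 37.15936877001912
  housing ((609.1952514648438, 246.65933227539062), (195.0582275390625, 173.8583526611328), 1.697534441947937)
side stamp [ 385. -183.    8.] [ 429. -120.   77.]
side tm [360. 141.   8.] [436. 193.  58.]
side film [462. 224.   8.] [816. 674. 295.]
side car [ 495. -478.    8.] [ 754. -156.   67.]
side green [ 258. -328.    8.] [ 387. -164.   42.]
```

```bash
python3 - <<'E'
from h import *
for n,w in (("scene",(300,230,335,275)),("side",(125,245,165,290))):
    d=np.load(n+"0.npz"); X=cloud(d)
    p=win(X,*w,225,300); print(n,"handle",p.min(0).round(),p.max(0).round())
    m=(X[...,2]>220)&(X[...,0]>400)&(X[...,1]>100)&(X[...,1]<450); q=X[m]; print(len(q), q.min(0).round(),q.max(0).round())
d=np.load("side0.npz");X=cloud(d)
w=(155,222,262,295); sub=X[w[1]:w[3],w[0]:w[2]].reshape(-1,3); c=d["frame"][w[1]:w[3],w[0]:w[2]].reshape(-1,3)
s=(abs(sub[:,2]-37)<4)&(c.min(1)>135)&(np.ptp(c.astype(int),axis=1)<20)
print("plate bright",s.sum(),cv2.minAreaRect(sub[s,:2].astype(np.float32)),np.percentile(c.min(1),[10,50,90]))
E
python3 -m jog '[[[0,0.5,1],[0,0,0],-1],[[0,1,1],[0,0,0],-1],[[0,1,1],[0,0,0],-1]]'
```

```text
scene handle [582. 475. 225.] [621. 515. 294.]
clock: 0.4
position: [205.2, -489.2, 304.7]
ee_rot: [-0.166, 0.986, 0.0, -0.0]
contact_force: [0.7, -0.3, 1.1]
gripper_width: 85.8
grasp_force: 0.0Traceback (most recent call last):
  File "<stdin>", line 5, in <module>
    return umr_minimum(a, axis, None, out, keepdims, initial, where)
ValueError: zero-size array to reduction operation minimum which has no identity
```

Film stands at about (601,495), well clear of the plate. I'll use one yaw throughout, with the closing line along x.

```bash
python3 -m jog '[[[0.2,0.2,0.2],[0,0,0.07],-1],[[0.4,0.4,0.4],[0,0,0.14],-1],[[0.6,0.6,0.6],[0,0,0.21],-1],[[0.8,0.8,0.8],[0,0,0.28],-1],[[1,1,1],[0,0,0.35],-1],[[1,1,1],[0,0,0.42],-1],[[1,1,1],[0,0,0.49],-1],[[1,1,1],[0,0,0.56],-1],[[1,1,1],[0,0,0.591],-1],[[1,1,1],[0,0,0.591],-1]]' >/dev/null
python3 -m jog '[[[0.35,0.45,0],[0,0,0],-1],[[0.7,0.9,0],[0,0,0],-1],[[0.8,1,0],[0,0,0],-1]]' >/dev/null
python3 -m jog '[[[0.35,0.45,0],[0,0,0],-1],[[0.7,0.9,0],[0,0,0],-1],[[0.8,1,0],[0,0,0],-1]]' >/dev/null
python3 -m jog '[[[0.35,0.45,0],[0,0,0],-1],[[0.7,0.9,0],[0,0,0],-1],[[0.8,1,0],[0,0,0],-1]]' >/dev/null
python3 -m jog '[[[0,0.45,0],[0,0,0],-1],[[0,0.9,0],[0,0,0],-1],[[0,1,0],[0,0,0],-1]]' >/dev/null
python3 -m jog '[[[0,0.45,0],[0,0,0],-1],[[0,0.9,0],[0,0,0],-1],[[0,1,0],[0,0,0],-1],[[0,1,0],[0,0,0],-1]]'
python3 - <<'E'
from h import *; from bench import *
d=get_image("wrist"); cv2.imwrite("pics/w1.png",d["frame"][:,:,::-1]); np.savez("w1.npz",**d)
print((-np.array(d["R"]).T@d["t"]).round(),np.array(d["R"]).round(2).tolist(),d["fx"])
E
```

```text
clock: 3.0
position: [545.3, 110.8, 403.4]
ee_rot: [0.708, -0.706, -0.0, 0.001]
contact_force: [-0.6, -0.8, -0.2]
gripper_width: 85.4
grasp_force: 0.0
[545.  35. 572.] [[-1.0, -0.0, 0.0], [-0.0, 0.96, 0.3], [-0.0, 0.3, -0.96]] 360.0817872578711
```

View pics/w1.png

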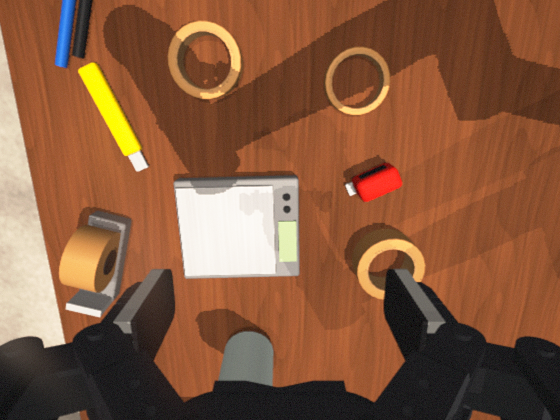

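The wrist view shows the plate (bright quad from (180,186) to (275,274)), mid roll (205,60), narrow roll (358,80), wide roll (388,262), tape measure (375,182) and the film handle (248,350).

Run:
```python
from h import *
d=np.load("w1.npz");X=cloud(d); f=d["frame"].astype(int)
for k,w,h,ro in (("wide",(340,222,430,305),48,55),("mid",(160,15,250,105),36,51),("nar",(318,40,398,122),24,47)):
    p=win(X,*w,h-5,h+5); print(k,len(p),ring(p,38,ro).round(1),p.min(0).round(),p.max(0).round(),np.median(p[:,2]).round(1))
m=np.zeros(f.shape[:2],np.uint8); v,u=np.indices(m.shape)
m[(f.min(2)>140)&(np.ptp(f,axis=2)<28)&(u>172)&(u<300)&(v>172)&(v<280)]=255
m=cv2.morphologyEx(m,cv2.MORPH_OPEN,np.ones((5,5)))
p=X[m>0]; p=p[abs(p[:,2]-37)<6]; print("plate",len(p),cv2.minAreaRect(p[:,:2].astype(np.float32)),np.median(p[:,2]))
p=win(X,165,170,305,285,10,42); print("scale",cv2.minAreaRect(p[:,:2].astype(np.float32)))
h=win(X,165,170,305,285,35,42);print("z>35",cv2.minAreaRect(h[:,:2].astype(np.float32)))
cv2.imwrite("pics/m.png",m)
```

```text
wide 1467 [363.6 307.1] [309. 252.  43.] [419. 360.  51.] 47.3
mid 2067 [649.4  -8.1] [599. -59.  31.] [700.  41.  38.] 35.2
nar 1265 [432.4  18.1] [386. -28.  19.] [478.  64.  26.] 23.1
plate 8274 ((609.8526611328125, 245.71104431152344), (187.40472412109375, 163.3164520263672), 2.238646984100342) 35.461662859865186
scale ((610.2938842773438, 246.14358520507812), (195.10276794433594, 169.8306427001953), 1.6410502195358276)
z>35 ((627.5078125, 247.03627014160156), (149.77850341796875, 150.0829315185547), 1.8149820566177368)
```

View pics/m.png

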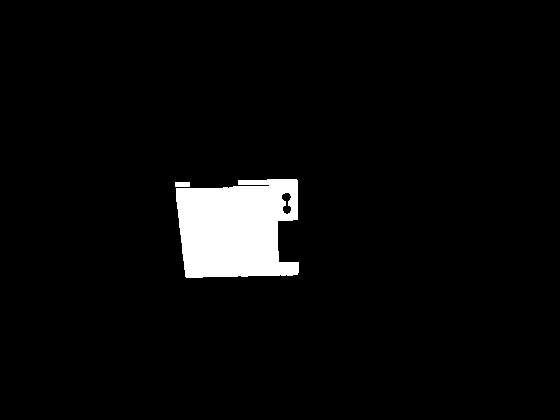

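```bash
python3 -m jog '[[[-0.35,0.5,-0.5],[0,0,0],-1],[[-0.7,1,-1],[0,0,0],-1],[[-0.7,1,-1],[0,0,0],-1]]' >/dev/null
python3 -m jog '[[[-0.32,0.5,-0.5],[0,0,0],-1],[[-0.65,0.96,-1],[0,0,0],-1],[[-0.65,0.96,-1],[0,0,0],-1],[[-0.65,0.96,-1],[0,0,0],-1]]' >/dev/null
python3 -m jog '[[[0,0,-0.5],[0,0,0],-1],[[0,0,-1],[0,0,0],-1],[[0,0,-1],[0,0,0],-1],[[0,0,-1],[0,0,0],-1]]'
```

```text
clock: 4.15
position: [415.4, 300.2, 110.2]
ee_rot: [0.707, -0.707, 0.001, -0.0]
contact_force: [1.7, 0.4, -0.1]
gripper_width: 85.1
grasp_force: 0.0
```

```bash
python3 -m jog '[[[-0.054,0.069,0],[0,0,0],-1],[[-0.054,0.069,-0.2],[0,0,0],-1],[[-0.054,0.069,-0.4],[0,0,0],-1],[[-0.054,0.069,-0.6],[0,0,0],-1],[[-0.054,0.069,-0.8],[0,0,0],-1],[[-0.054,0.069,-0.96],[0,0,0],-1],[[-0.054,0.069,-0.96],[0,0,0],-1]]'
python3 -m jog '[[[0,0,0],[0,0,0],1],[[0,0,0],[0,0,0],1],[[0,0,0],[0,0,0],1],[[0,0,0],[0,0,0],1],[[0,0,0],[0,0,0],1],[[0,0,0],[0,0,0],1],[[0,0,0],[0,0,0],1],[[0,0,0],[0,0,0],1]]'
```

```text
clock: 4.85
position: [408.9, 308.5, 13.6]
ee_rot: [0.708, -0.706, -0.0, -0.0]
contact_force: [0.9, -1.6, -0.2]
gripper_width: 85.6
grasp_force: 0.0
clock: 5.65
position: [409.0, 308.1, 13.9]
ee_rot: [0.708, -0.706, 0.0, -0.001]
contact_force: [-0.3, -0.7, 6.0]
gripper_width: 15.2
grasp_force: 56.8
```

```bash
python3 -m jog '[[[0,0,0.2],[0,0,0],1],[[0,0,0.5],[0,0,0],1],[[0,0,0.9],[0,0,0],1],[[0,0,0.9],[0,0,0],1]]'
python3 -m jog '[[[0.3,-0.06,0],[0,0,0],1],[[0.6,-0.13,0],[0,0,0],1],[[0.9,-0.2,0],[0,0,0],1],[[0.9,-0.2,0],[0,0,0],1]]' >/dev/null
python3 -m jog '[[[0.3,-0.06,0],[0,0,0],1],[[0.6,-0.13,0],[0,0,0],1],[[0.9,-0.2,0],[0,0,0],1],[[0.9,-0.2,0],[0,0,0],1]]' >/dev/null
python3 -m jog '[[[0.3,-0.06,0],[0,0,0],1],[[0.6,-0.13,0],[0,0,0],1],[[0.85,-0.2,0],[0,0,0],1],[[0.85,-0.2,0],[0,0,0],1],[[0.85,-0.2,0],[0,0,0],1],[[0.85,-0.2,0],[0,0,0],1]]'
python3 - <<'E'
from h import *; from bench import *
for n in ("side","wrist"):
    d=get_image(n); X=cloud(d); np.savez(n+"2.npz",**d)
    q=X[(abs(X[...,0]-627)<62)&(abs(X[...,1]-247)<62)&(X[...,2]>60)&(X[...,2]<175)]; print(n,len(q),np.percentile(q,[2,50,98],axis=0).round().tolist())
    cv2.imwrite(f"pics/{n}2.png",d["frame"][:,:,::-1])
E
```

```text
clock: 6.05
position: [410.9, 310.5, 107.7]
ee_rot: [0.708, -0.706, -0.0, -0.005]
contact_force: [0.0, 1.4, -2.2]
gripper_width: 15.3
grasp_force: 57.1
clock: 7.45
position: [671.8, 247.9, 101.9]
ee_rot: [0.708, -0.706, -0.001, 0.001]
contact_force: [0.2, -0.0, -4.0]
gripper_width: 14.6
grasp_force: 58.0
side 1857 [[572.0, 202.0, 91.0], [625.0, 258.0, 130.0], [681.0, 303.0, 166.0]]
wrist 33901 [[576.0, 195.0, 91.0], [626.0, 236.0, 135.0], [683.0, 285.0, 172.0]]
```

View pics/side2.png

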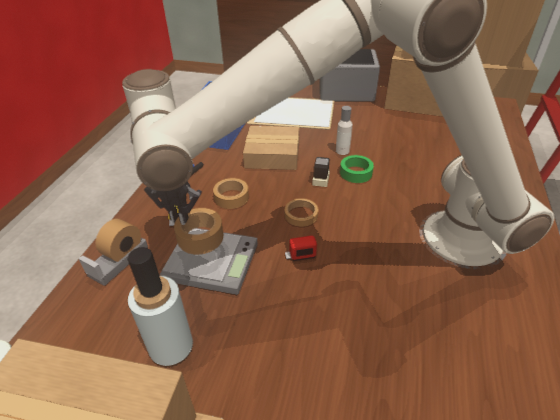

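The wide roll is held level over the plate at side (200,230).

```bash
python3 -m jog '[[[0.02,0,-0.15],[0,0,0],1],[[0.02,0,-0.3],[0,0,0],1],[[0.02,0,-0.4],[0,0,0],1],[[0.02,0,-0.48],[0,0,0],1],[[0.02,0,-0.5],[0,0,0],1],[[0.02,0,-0.51],[0,0,0],1],[[0.02,0,-0.51],[0,0,0],1]]'
python3 -m jog '[[[0,0,0],[0,0,0],0.2],[[0,0,0],[0,0,0],0.2],[[0,0,0],[0,0,0],0],[[0,0,0],[0,0,0],0],[[0,0,0],[0,0,0],0],[[0,0,0],[0,0,0],0]]'
python3 -m jog '[[[0,0,0.2],[0,0,0],0],[[0,0,0.6],[0,0,0],0],[[0,0,1],[0,0,0],0],[[0,0,1],[0,0,0],0]]'
```

```text
clock: 8.25
position: [675.8, 247.8, 52.3]
ee_rot: [0.708, -0.706, 0.0, -0.0]
contact_force: [0.8, -0.4, -2.7]
gripper_width: 14.8
grasp_force: 58.0
clock: 8.85
position: [675.5, 247.7, 52.1]
ee_rot: [0.708, -0.706, 0.0, -0.0]
contact_force: [-0.6, 0.4, -0.2]
gripper_width: 42.6
grasp_force: 0.0
clock: 9.25
position: [679.3, 249.1, 160.2]
ee_rot: [0.708, -0.706, 0.003, -0.007]
contact_force: [-0.3, 1.5, 0.7]
gripper_width: 42.7
grasp_force: 0.0
```

```bash
python3 -m jog '[[[0,0,0.5],[0,0,0],0],[[0,-0.2,1],[0,0,0],-1],[[0,-0.6,1],[0,0,0],-1],[[0,-1,1],[0,0,0],-1],[[0,-1,1],[0,0,0],-1],[[0,-1,1],[0,0,0],-1],[[0,-1,1],[0,0,0],-1]]'
python3 - <<'E'
from h import *; from bench import *
d=get_image("wrist"); X=cloud(d); np.savez("w3.npz",**d)
q=X[(abs(X[...,0]-627)<75)&(abs(X[...,1]-247)<75)&(abs(X[...,2]-84)<5)]
print("wide",len(q),ring(q,38,55),np.median(q[:,2]),q.min(0),q.max(0))
q=X[(abs(X[...,0]-649)<75)&(abs(X[...,1]+8)<75)&(abs(X[...,2]-36)<5)]
if len(q):print("mid",len(q),ring(q,38,51))
cv2.imwrite("pics/w3.png",d["frame"][:,:,::-1])
E
```

```text
clock: 9.95
position: [675.4, 148.3, 251.5]
ee_rot: [0.708, -0.706, -0.0, 0.0]
contact_force: [0.7, 0.9, -0.5]
gripper_width: 85.2
grasp_force: 0.0
wide 4374 [630.37975556 248.25528033] 83.26567767234191 [575.55673024 193.78445606  79.01519769] [684.8989446  302.57972745  86.0012337 ]
mid 2258 [649.63839249  -8.88335635]
```

View pics/w3.png

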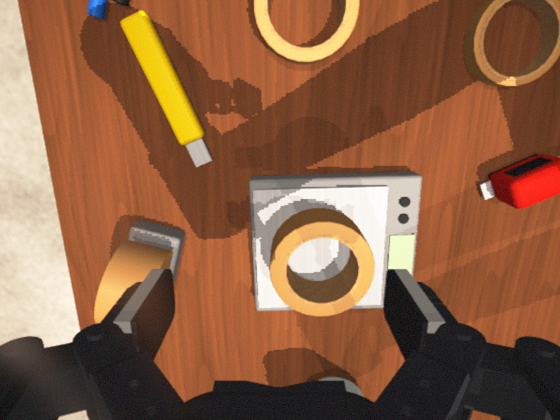

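The wide roll lies flat at (630,248), about 3 mm from the plate centre, which is good. Next is the mid roll.

```bash
python3 -m jog '[[[0.09,-0.4,-0.2],[0,0,0],-1],[[0.186,-0.8,-0.5],[0,0,0],-1],[[0.186,-0.8,-0.5],[0,0,0],-1],[[0.186,-0.8,-0.5],[0,0,0],-1]]' >/dev/null
python3 -m jog '[[[0,-0.4,-0.2],[0,0,0],-1],[[0,-0.77,-0.5],[0,0,0],-1],[[0,-0.77,-0.9],[0,0,0],-1],[[0,-0.77,-0.9],[0,0,0],-1],[[0,-0.77,-0.9],[0,0,0],-1],[[0,-0.77,-0.9],[0,0,0],-1]]'
```

```text
clock: 11.0
position: [696.2, -7.6, 115.2]
ee_rot: [0.709, -0.706, 0.002, -0.002]
contact_force: [-0.3, -0.3, 1.4]
gripper_width: 85.3
grasp_force: 0.0
```

```bash
python3 -m jog '[[[-0.02,-0.01,-0.2],[0,0,0],-1],[[-0.02,-0.01,-0.4],[0,0,0],-1],[[-0.02,-0.01,-0.6],[0,0,0],-1],[[-0.02,-0.01,-0.8],[0,0,0],-1],[[-0.02,-0.01,-0.95],[0,0,0],-1],[[-0.02,-0.01,-1],[0,0,0],-1],[[-0.02,-0.01,-1],[0,0,0],-1]]'
python3 -m jog '[[[0,0,0],[0,0,0],1],[[0,0,0],[0,0,0],1],[[0,0,0],[0,0,0],1],[[0,0,0],[0,0,0],1],[[0,0,0],[0,0,0],1],[[0,0,0],[0,0,0],1],[[0,0,0],[0,0,0],1],[[0,0,0],[0,0,0],1]]'
```

```text
clock: 11.7
position: [692.5, -9.8, 12.4]
ee_rot: [0.708, -0.706, 0.0, -0.0]
contact_force: [-0.5, -0.2, 0.7]
gripper_width: 85.7
grasp_force: 0.0
clock: 12.5
position: [692.0, -10.3, 11.9]
ee_rot: [0.708, -0.706, -0.0, 0.0]
contact_force: [-0.7, -0.5, -0.3]
gripper_width: 0.0
grasp_force: 0.0
```

Run:
```python
from h import *; from bench import *
d=get_image("side"); X=cloud(d)
q=X[(abs(X[...,0]-649)<75)&(abs(X[...,1]+8)<75)&(abs(X[...,2]-37)<5)]
print(len(q),q.min(0),q.max(0))
a=d["frame"][:,:,::-1][130:250,160:320]; a=cv2.resize(a,None,fx=4,fy=4)
cv2.imwrite("pics/s4.png",a)
```

```text
325 [599.18134542 -59.51158438  32.01571435] [699.02383032  42.78282388  40.93581223]
```

View pics/s4.png

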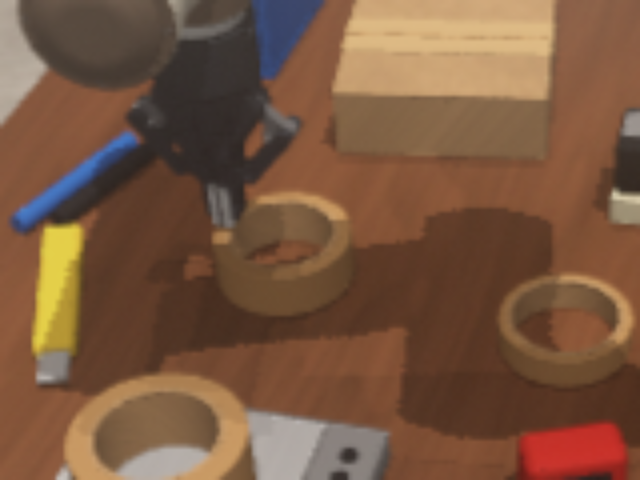

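The fingers stand at the roll's wall, crop (225,215), with the roll between them or behind. The zero width reading looks doubtful, so I'll read it again.

```bash
python3 -m jog '[[[0,0,0],[0,0,0],1],[[0,0,0],[0,0,0],1],[[0,0,0],[0,0,0],1]]'
python3 - <<'E'
from h import *; from bench import *
for i in range(2):
    d=get_image("wrist"); s=read_state(); print(s["gripper_width"],s["grasp_force"])
X=cloud(d); cv2.imwrite("pics/w5.png",d["frame"][:,:,::-1])
E
```

```text
clock: 12.85
position: [692.0, -10.3, 11.9]
ee_rot: [0.708, -0.706, -0.0, -0.0]
contact_force: [-0.2, -0.6, 1.0]
gripper_width: -0.1
grasp_force: 0.0
-0.24680417865498083 0.0
0.1852970799983778 0.0
```

View pics/w5.png

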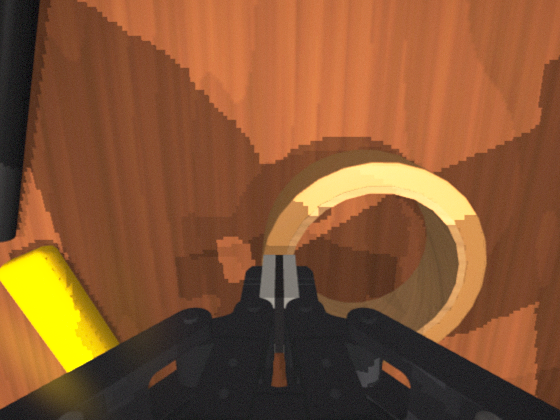

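Run:
```python
from h import *; from bench import *
d=get_image("wrist"); X=cloud(d)
for (u,v) in [(268,258),(268,265),(268,280),(290,258),(290,270),(270,245),(290,240),(262,290)]: print(u,v,X[v,u].round(1), d["range_z"][v,u])
s=read_state(); R=np.array(d["R"]);
for dz in (0,19,24):
    c=R@(s["position"]+[0,0,dz])+d["t"]; print("proj",dz,(c[:2]/c[2]*d["fx"]+[d["cx"],d["cy"]]).round(),c[2].round(1))
q=X[(abs(X[...,0]-649)<58)&(abs(X[...,1]+8)<58)&(abs(X[...,2]-36)<3)]
print(len(q),ring(q,38,51))
```

```text
268 258 [696.  -21.1  44.9] 149.28358
268 265 [695.8 -21.4  51.8] 142.55681
268 280 [695.4 -21.7  64.3] 130.55753
290 258 [686.9 -21.7  46.1] 147.85834
290 270 [687.2 -21.6  56.5] 138.03668
270 245 [695.3 -23.   35.8] 157.31677
290 240 [686.6 -25.4  36. ] 156.47894
262 290 [697.3 -21.5  71. ] 124.182106
proj 0 [278. 249.] 183.9
proj 19 [278. 266.] 165.8
proj 24 [278. 271.] 161.0
11278 [649.74013254  -8.73871788]
```

```bash
python3 -m jog '[[[0,0,0.1],[0,0,0],1],[[0,0,0.3],[0,0,0],1],[[0,0,0.5],[0,0,0],1],[[0,0,0.5],[0,0,0],1]]'
python3 -m jog '[[[0,0,0],[0,0,0],-1],[[0,0,0],[0,0,0],-1],[[0,0,0],[0,0,0],-1],[[0,0,0],[0,0,0],-1],[[0,0,0],[0,0,0],-1],[[0,0,0],[0,0,0],-1],[[0,0,0],[0,0,0],-1],[[0,0,0],[0,0,0],-1]]'
python3 - <<'E'
from h import *; from bench import *
d=get_image("wrist"); X=cloud(d)
q=X[(abs(X[...,0]-649)<70)&(abs(X[...,1]+8)<70)&(abs(X[...,2]-36)<4)]
print(len(q),ring(q,38,51),q.min(0),q.max(0))
cv2.imwrite("pics/w6.png",d["frame"][:,:,::-1])
E
```

```text
clock: 13.4
position: [694.7, -10.1, 66.5]
ee_rot: [0.708, -0.706, 0.003, -0.003]
contact_force: [-0.3, 1.1, 1.2]
gripper_width: 0.0
grasp_force: 0.0
clock: 14.2
position: [692.0, -10.3, 61.9]
ee_rot: [0.708, -0.706, -0.0, 0.0]
contact_force: [-0.7, 0.6, 0.8]
gripper_width: 85.2
grasp_force: 0.0
9838 [649.39405217  -9.20271362] [598.61209743 -59.55512019  32.00189577] [699.69334332  41.86950718  37.45720927]
```

View pics/w6.png

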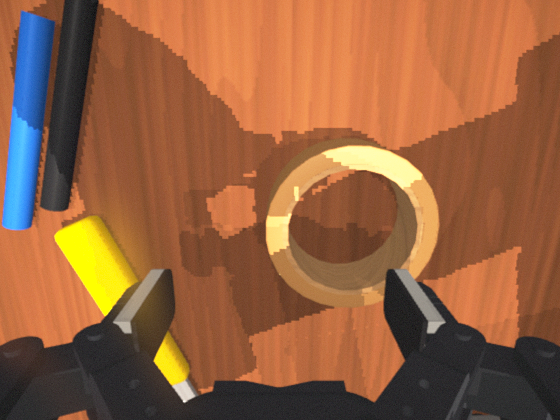

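Run:
```python
from h import *; from bench import *
d=get_image("wrist"); X=cloud(d); s=read_state(); print(s["position"],s["joints"].round(3))
f=d["frame"]
for u in (150,160,168):
    for v in range(262,300,5): print(u,v,X[v,u].round(0),f[v,u],end=" | ")
    print()
X2=X[250:,100:460].reshape(-1,3); g=X2[(X2[:,2]>45)]
print(np.sort(g[:,2])[:200:20], g[g[:,2]<np.sort(g[:,2])[200]].mean(0))
d=get_image("side");X=cloud(d); q=X[(abs(X[...,0]-692)<70)&(abs(X[...,1]+10)<20)&(X[...,2]>45)&(X[...,2]<150)]
print(len(q),np.sort(q[:,2])[:40:4])
```

```text
[692.05087784 -10.32590557  61.95525366] [ 0.218  0.611  0.016  0.    -0.976 -0.216]
150 262 [783.  28.  -1.] [147  91  46] | 150 267 [783.  32.  -0.] [150  96  47] | 150 272 [740. -22. 108.] [167 149 128] | 150 277 [739. -21. 112.] [163 150 130] | 150 282 [738. -22. 116.] [168 151 130] | 150 287 [736. -22. 119.] [171 152 133] | 150 292 [736. -21. 122.] [109  85  53] | 150 297 [734. -22. 126.] [103  78  45] | 
160 262 [776.  28.  -1.] [145  87  52] | 160 267 [776.  32.  -1.] [144  88  53] | 160 272 [737. -21. 108.] [162 152 139] | 160 277 [735. -21. 112.] [81 65 46] | 160 282 [734. -22. 116.] [74 58 37] | 160 287 [734. -20. 116.] [78 58 35] | 160 292 [734. -18. 116.] [77 57 36] | 160 297 [734. -16. 117.] [87 65 45] | 
168 262 [770.  28.  -1.] [142  85  50] | 168 267 [771.  32.  -1.] [143  86  52] | 168 272 [734. -20. 106.] [48 38 30] | 168 277 [734. -19. 107.] [54 43 32] | 168 282 [734. -17. 107.] [63 50 42] | 168 287 [734. -15. 108.] [65 50 38] | 168 292 [734. -13. 108.] [61 49 34] | 168 297 [734. -11. 109.] [64 50 33] | 
[100.34805638 101.79163461 102.22087109 102.70204389 102.91789018
 103.17273767 103.60850981 103.8846431  104.1708929  104.33728331] [691.10050557 -11.12499597 103.13402217]
179 [105.15294027 106.05264832 109.16535178 110.20151968 111.31820198
 111.74555031 113.44291647 114.73492574 115.50401018 116.06784655]
```

The depth images put the open fingertips at z≈105 (expected 75) and the shut tips at about 42 when the reading said 12. So the real tips sit about 30 mm higher than the reported TCP. From here I'll command z 30 mm lower than nominal.

```bash
python3 -m jog '[[[0.02,0.015,-0.2],[0,0,0],-1],[[0.02,0.015,-0.4],[0,0,0],-1],[[0.02,0.015,-0.6],[0,0,0],-1],[[0.02,0.015,-0.7],[0,0,0],-1],[[0.02,0.015,-0.76],[0,0,0],-1],[[0.02,0.015,-0.8],[0,0,0],-1],[[0.02,0.015,-0.8],[0,0,0],-1]]'
python3 -m jog '[[[0,0,0],[0,0,0],1],[[0,0,0],[0,0,0],1],[[0,0,0],[0,0,0],1],[[0,0,0],[0,0,0],1],[[0,0,0],[0,0,0],1],[[0,0,0],[0,0,0],1],[[0,0,0],[0,0,0],1],[[0,0,0],[0,0,0],1]]'
```

```text
clock: 15.05
position: [694.2, -8.8, -17.9]
ee_rot: [0.708, -0.706, 0.0, -0.0]
contact_force: [0.2, 0.4, -0.7]
gripper_width: 85.6
grasp_force: 0.0
clock: 15.85
position: [694.4, -8.8, -17.6]
ee_rot: [0.708, -0.706, 0.0, -0.0]
contact_force: [-0.9, 0.4, 3.1]
gripper_width: 12.3
grasp_force: 56.8
```

```bash
python3 -m jog '[[[0,0,0.2],[0,0,0],1],[[0,0,0.5],[0,0,0],1],[[0,0,1],[0,0,0],1],[[0,0,1],[0,0,0],1]]'
python3 -m jog '[[[0,0.2,0.3],[0,0,0],1],[[-0.1,0.5,0.5],[0,0,0],1],[[-0.19,0.9,0.5],[0,0,0],1],[[-0.19,0.9,0.5],[0,0,0],1]]' >/dev/null
python3 -m jog '[[[0,0.3,0],[0,0,0],1],[[0,0.6,0],[0,0,0],1],[[0,0.9,0],[0,0,0],1],[[0,0.9,0],[0,0,0],1]]' >/dev/null
python3 -m jog '[[[0,0.3,0],[0,0,0],1],[[0,0.6,0],[0,0,0],1],[[0,0.76,0],[0,0,0],1],[[0,0.76,0],[0,0,0],1],[[0,0.76,0],[0,0,0],1],[[0,0.76,0],[0,0,0],1]]'
```

```text
clock: 16.25
position: [699.0, -8.6, 89.9]
ee_rot: [0.708, -0.706, 0.005, -0.005]
contact_force: [1.0, 0.8, -0.2]
gripper_width: 12.7
grasp_force: 56.9
clock: 17.65
position: [675.0, 245.8, 131.7]
ee_rot: [0.707, -0.707, -0.0, 0.0]
contact_force: [0.7, -0.6, -1.1]
gripper_width: 12.3
grasp_force: 57.2
```

```bash
python3 -m jog '[[[0,0.02,-0.2],[0,0,0],1],[[0,0.02,-0.3],[0,0,0],1],[[0,0.02,-0.4],[0,0,0],1],[[0,0.02,-0.45],[0,0,0],1],[[0,0.02,-0.45],[0,0,0],1],[[0,0.02,-0.45],[0,0,0],1]]'
python3 - <<'E'
from h import *; from bench import *
d=get_image("wrist"); X=cloud(d); s=read_state();zt=s["position"][2]+17.6+36
q=X[(abs(X[...,0]-630)<58)&(abs(X[...,1]-248)<58)&(abs(X[...,2]-zt)<6)]
c=ring(q,38,51); A=np.c_[q[:,:2]-c,np.ones(len(q))]; print(zt,len(q),c,np.linalg.lstsq(A,q[:,2],rcond=None)[0],s["position"])
E
```

```text
clock: 18.25
position: [675.4, 249.2, 87.4]
ee_rot: [0.708, -0.706, 0.0, -0.0]
contact_force: [0.2, -0.2, -1.0]
gripper_width: 12.6
grasp_force: 57.2
141.31669819806197 20498 [631.19764278 248.62897043] [6.55350166e-03 5.27139075e-04 1.39959390e+02] [675.54141287 249.33399955  87.7166982 ]
```

```bash
python3 -m jog '[[[-0.01,0,-0.08],[0,0,0],1],[[-0.01,0,-0.14],[0,0,0],1],[[-0.01,0,-0.17],[0,0,0],1],[[-0.01,0,-0.19],[0,0,0],1],[[-0.01,0,-0.2],[0,0,0],1],[[-0.01,0,-0.2],[0,0,0],1]]'
python3 -m jog '[[[0,0,0],[0,0,0],0.2],[[0,0,0],[0,0,0],0.2],[[0,0,0],[0,0,0],0],[[0,0,0],[0,0,0],0],[[0,0,0],[0,0,0],0],[[0,0,0],[0,0,0],0]]'
python3 -m jog '[[[0,0,0.2],[0,0,0],0],[[0,0,0.6],[0,0,0],0],[[0,0,1],[0,0,0],0],[[0,0,1],[0,0,0],0]]'
python3 -m jog '[[[0,-0.2,0.5],[0,0,0],-1],[[0,-0.6,0.8],[0,0,0],-1],[[0,-1,1],[0,0,0],-1],[[0,-1,1],[0,0,0],-1],[[0,-1,1],[0,0,0],-1],[[0,-1,1],[0,0,0],-1]]'
python3 - <<'E'
from h import *; from bench import *
d=get_image("wrist"); X=cloud(d)
for n,c,h,ro in (("mid",(630,248),120,51),("nar",(432,18),24,47),("wide",(630,248),84,55)):
    q=X[(abs(X[...,0]-c[0])<70)&(abs(X[...,1]-c[1])<70)&(abs(X[...,2]-h)<4)]
    if len(q): print(n,len(q),ring(q,38,ro),np.median(q[:,2]),q.min(0),q.max(0))
E
```

```text
clock: 18.9
position: [674.1, 249.2, 66.9]
ee_rot: [0.708, -0.706, 0.0, 0.0]
contact_force: [0.8, -0.3, -2.1]
gripper_width: 12.4
grasp_force: 57.2
clock: 19.5
position: [674.1, 249.2, 67.0]
ee_rot: [0.708, -0.706, 0.0, -0.0]
contact_force: [0.5, -0.3, -0.4]
gripper_width: 42.5
grasp_force: 0.0
clock: 19.9
position: [677.8, 250.5, 175.2]
ee_rot: [0.708, -0.706, 0.003, -0.007]
contact_force: [0.1, -0.5, 0.4]
gripper_width: 42.8
grasp_force: 0.0
clock: 20.5
position: [673.5, 149.7, 265.6]
ee_rot: [0.708, -0.706, -0.001, 0.001]
contact_force: [-0.4, -0.4, -0.4]
gripper_width: 85.5
grasp_force: 0.0
mid 3604 [629.97282108 248.61395047] 119.26759973203603 [579.34040597 197.79774626 116.00800723] [680.29422611 299.69404451 122.03478077]
nar 2168 [432.34671714  17.8249138 ] 22.881418959811022 [385.25154497 -18.28838237  20.0036382 ] [479.19680247  64.46879907  26.88130028]
wide 1121 [631.53202397 243.91987692] 83.23088225826534 [576.82356038 193.9566307   80.01319357] [684.24827788 287.3060056   87.98222567]
```

```bash
python3 -m jog '[[[-0.4,-0.25,0],[0,0,0],-1],[[-0.7,-0.5,-0.3],[0,0,0],-1],[[-1,-0.66,-0.6],[0,0,0],-1],[[-1,-0.66,-0.6],[0,0,0],-1]]' >/dev/null
python3 -m jog '[[[-0.4,-0.25,-0.3],[0,0,0],-1],[[-0.7,-0.5,-0.6],[0,0,0],-1],[[-0.985,-0.66,-1],[0,0,0],-1],[[-0.985,-0.66,-1],[0,0,0],-1],[[-0.985,-0.66,-1],[0,0,0],-1],[[-0.985,-0.66,-1],[0,0,0],-1]]'
```

```text
clock: 21.55
position: [478.0, 18.5, 108.0]
ee_rot: [0.708, -0.706, 0.001, -0.001]
contact_force: [0.8, -0.1, 0.7]
gripper_width: 85.4
grasp_force: 0.0
```

```bash
python3 -m jog '[[[-0.02,0,-0.3],[0,0,0],-1],[[-0.02,0,-0.6],[0,0,0],-1],[[-0.02,0,-0.9],[0,0,0],-1],[[-0.02,0,-0.9],[0,0,0],-1],[[-0.02,0,-0.9],[0,0,0],-1]]'
python3 - <<'E'
from h import *; from bench import *
d=get_image("wrist"); X=cloud(d)
q=X[(abs(X[...,0]-432)<60)&(abs(X[...,1]-18)<60)&(abs(X[...,2]-24)<4)]
print(len(q),ring(q,38,47),q.min(0),q.max(0)); g=X[250:,60:500].reshape(-1,3); g=g[g[:,2]>40]; print(np.sort(g[:,2])[:100:20])
E
```

```text
clock: 22.05
position: [475.6, 18.2, 17.8]
ee_rot: [0.708, -0.706, 0.001, -0.001]
contact_force: [0.2, -0.3, 0.6]
gripper_width: 85.3
grasp_force: 0.0
8733 [431.5957452  17.0937714] [384.86558694 -29.60541491  20.00419251] [477.98632879  64.27239491  25.49104719]
[56.79169564 57.68223074 58.17433246 58.42868934 58.75381461]
```

```bash
python3 -m jog '[[[-0.015,-0.01,-0.2],[0,0,0],-1],[[-0.015,-0.01,-0.33],[0,0,0],-1],[[-0.015,-0.01,-0.38],[0,0,0],-1],[[-0.015,-0.01,-0.41],[0,0,0],-1],[[-0.015,-0.01,-0.41],[0,0,0],-1]]'
python3 -m jog '[[[0,0,0],[0,0,0],1],[[0,0,0],[0,0,0],1],[[0,0,0],[0,0,0],1],[[0,0,0],[0,0,0],1],[[0,0,0],[0,0,0],1],[[0,0,0],[0,0,0],1],[[0,0,0],[0,0,0],1],[[0,0,0],[0,0,0],1]]'
```

```text
clock: 22.6
position: [473.0, 16.6, -23.2]
ee_rot: [0.708, -0.706, 0.0, -0.001]
contact_force: [0.4, 0.8, -0.7]
gripper_width: 85.6
grasp_force: 0.0
clock: 23.4
position: [472.6, 16.3, -23.8]
ee_rot: [0.708, -0.706, 0.0, -0.0]
contact_force: [0.7, 0.4, 2.3]
gripper_width: 8.3
grasp_force: 54.7
```

```bash
python3 -m jog '[[[0,0,0.2],[0,0,0],1],[[0,0,0.5],[0,0,0],1],[[0,0,1],[0,0,0],1],[[0,0,1],[0,0,0],1]]' >/dev/null
python3 -m jog '[[[0.1,0.1,0.3],[0,0,0],1],[[0.4,0.4,0.6],[0,0,0],1],[[0.67,0.77,0.8],[0,0,0],1],[[0.67,0.77,0.8],[0,0,0],1]]' >/dev/null
python3 -m jog '[[[0.25,0.3,0],[0,0,0],1],[[0.5,0.6,0],[0,0,0],1],[[0.67,0.77,0],[0,0,0],1],[[0.67,0.77,0],[0,0,0],1]]' >/dev/null
python3 -m jog '[[[0.25,0.3,0],[0,0,0],1],[[0.5,0.6,0],[0,0,0],1],[[0.65,0.77,0],[0,0,0],1],[[0.65,0.77,0],[0,0,0],1],[[0.65,0.77,0],[0,0,0],1],[[0.65,0.77,0],[0,0,0],1]]'
python3 - <<'E'
from h import *; from bench import *
d=get_image("wrist"); X=cloud(d); s=read_state();zt=s["position"][2]+23.8+24
q=X[(abs(X[...,0]-s["position"][0]+42)<55)&(abs(X[...,1]-s["position"][1])<55)&(abs(X[...,2]-zt)<6)]
c=ring(q,38,47); A=np.c_[q[:,:2]-c,np.ones(len(q))]; print(zt,len(q),c,np.linalg.lstsq(A,q[:,2],rcond=None)[0],s["position"])
E
```

```text
clock: 25.2
position: [669.9, 246.0, 155.4]
ee_rot: [0.707, -0.707, -0.0, 0.001]
contact_force: [0.3, 0.3, -0.5]
gripper_width: 8.3
grasp_force: 55.0
203.69282974229463 12985 [627.99992336 246.80880332] [5.57624567e-03 2.16736697e-03 2.02222339e+02] [670.14049684 246.00581515 155.89282974]
```

```bash
python3 -m jog '[[[0.02,0.02,-0.15],[0,0,0],1],[[0.02,0.02,-0.3],[0,0,0],1],[[0.02,0.02,-0.42],[0,0,0],1],[[0.02,0.02,-0.5],[0,0,0],1],[[0.02,0.02,-0.55],[0,0,0],1],[[0.02,0.02,-0.58],[0,0,0],1],[[0.02,0.02,-0.59],[0,0,0],1],[[0.02,0.02,-0.59],[0,0,0],1]]'
python3 -m jog '[[[0,0,0],[0,0,0],0.2],[[0,0,0],[0,0,0],0.2],[[0,0,0],[0,0,0],0],[[0,0,0],[0,0,0],0],[[0,0,0],[0,0,0],0],[[0,0,0],[0,0,0],0]]'
python3 -m jog '[[[0,0,0.2],[0,0,0],0],[[0,0,0.6],[0,0,0],0],[[0,0,1],[0,0,0],0],[[0,0,1],[0,0,0],0]]'
python3 -m jog '[[[0,-0.2,0.5],[0,0,0],-1],[[0,-0.6,0.8],[0,0,0],-1],[[0,-1,1],[0,0,0],-1],[[0,-1,1],[0,0,0],-1],[[0,-1,1],[0,0,0],-1],[[0,-1,1],[0,0,0],-1]]'
python3 - <<'E'
from h import *; from bench import *
d=get_image("wrist"); X=cloud(d)
for n,c,h,ro in (("nar",(630,248),144,47),("mid",(630,248),120,51),("wide",(630,248),84,55)):
    q=X[(abs(X[...,0]-c[0])<70)&(abs(X[...,1]-c[1])<70)&(abs(X[...,2]-h)<4)]
    if len(q): print(n,len(q),ring(q,38,ro),np.median(q[:,2]),q.min(0),q.max(0))
d=get_image("side"); X=cloud(d); q=X[98:128,332:360].reshape(-1,3); q=q[(q[:,2]>124)&(q[:,2]<158)]; print("cap",len(q),circ(q,15))
E
```

```text
clock: 26.05
position: [673.3, 249.4, 97.3]
ee_rot: [0.708, -0.706, 0.0, -0.0]
contact_force: [0.2, 0.6, 0.6]
gripper_width: 7.9
grasp_force: 54.9
clock: 26.65
position: [673.1, 249.2, 97.0]
ee_rot: [0.708, -0.706, 0.0, -0.0]
contact_force: [0.7, 0.1, 0.3]
gripper_width: 42.7
grasp_force: 0.0
clock: 27.05
position: [676.6, 250.3, 205.3]
ee_rot: [0.708, -0.706, 0.003, -0.007]
contact_force: [-1.0, 0.6, 0.1]
gripper_width: 42.5
grasp_force: 0.0
clock: 27.65
position: [672.6, 149.7, 295.6]
ee_rot: [0.708, -0.706, -0.001, 0.001]
contact_force: [0.3, -0.5, 0.4]
gripper_width: 85.4
grasp_force: 0.0
nar 2390 [631.19556458 248.72075442] 143.2695116005235 [584.7095257  202.08621657 140.01106529] [677.42967733 295.08548296 145.83098829]
mid 1026 [631.61100549 242.35607793] 119.2342268264081 [580.22821489 198.00600952 116.01754273] [679.90535084 287.42765944 123.98973502]
wide 940 [631.14265767 245.76706915] 83.26791849100712 [576.77116762 193.81854423  80.01827186] [684.1375353  287.32090646  87.98119481]
cap 92 [ 369.07071886 -333.97815294]
```

The stack is good: all three rolls lie level and within 1–2 mm of each other, around (630.7,248.5). Next is the bottle.

```bash
python3 -m jog '[[[-0.2,-0.4,0],[0,0,0],-1],[[-0.45,-0.8,0],[0,0,0],-1],[[-0.61,-0.98,0],[0,0,0],-1]]' >/dev/null
python3 -m jog '[[[-0.2,-0.4,0],[0,0,0],-1],[[-0.45,-0.8,0],[0,0,0],-1],[[-0.61,-0.98,0],[0,0,0],-1]]' >/dev/null
python3 -m jog '[[[-0.2,-0.4,0],[0,0,0],-1],[[-0.45,-0.8,0],[0,0,0],-1],[[-0.61,-0.98,0],[0,0,0],-1]]' >/dev/null
python3 -m jog '[[[-0.2,-0.4,0],[0,0,0],-1],[[-0.45,-0.8,0],[0,0,0],-1],[[-0.61,-0.98,0],[0,0,0],-1]]' >/dev/null
python3 -m jog '[[[-0.2,-0.4,0],[0,0,0],-1],[[-0.45,-0.8,0],[0,0,0],-1],[[-0.59,-0.98,0],[0,0,0],-1],[[-0.59,-0.98,0],[0,0,0],-1],[[-0.59,-0.98,0],[0,0,0],-1]]'
python3 - <<'E'
from h import *; from bench import *
d=get_image("wrist"); X=cloud(d)
q=X[(abs(X[...,0]-369)<40)&(abs(X[...,1]+333)<40)&(abs(X[...,2]-162)<5)]
print(len(q)); 
if len(q): print(q.mean(0),q.min(0),q.max(0))
cv2.imwrite("pics/w7.png",d["frame"][:,:,::-1])
E
```

```text
clock: 29.45
position: [370.2, -340.5, 296.3]
ee_rot: [0.708, -0.707, -0.001, 0.0]
contact_force: [0.7, 0.8, 0.2]
gripper_width: 85.4
grasp_force: 0.0
874
[ 368.22061757 -333.58967859  161.15430505] [ 353.62601999 -347.81459711  157.3577531 ] [ 382.69005472 -318.15341221  163.2784762 ]
```

View pics/w7.png

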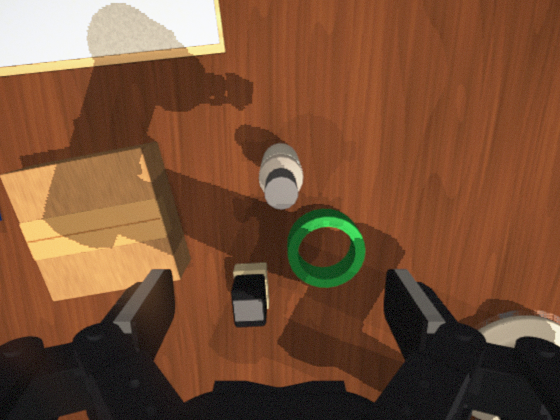

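The cap top is at (281,190) in the image and measures (368.2,-333.2,161). The carton, stamp and green ring are clear of the fingers.

```bash
python3 -m jog '[[[-0.02,0.073,0],[0,0,0],-1],[[-0.02,0.073,-0.4],[0,0,0],-1],[[-0.02,0.073,-0.8],[0,0,0],-1],[[-0.02,0.073,-0.8],[0,0,0],-1],[[-0.02,0.073,-0.8],[0,0,0],-1]]'
python3 -m jog '[[[0,0,-0.25],[0,0,0],-1],[[0,0,-0.5],[0,0,0],-1],[[0,0,-0.75],[0,0,0],-1],[[0,0,-1],[0,0,0],-1],[[0,0,-1],[0,0,0],-1],[[0,0,-1],[0,0,0],-1]]'
```

```text
clock: 30.0
position: [368.7, -333.2, 217.8]
ee_rot: [0.709, -0.706, 0.0, 0.001]
contact_force: [1.6, 0.9, 0.8]
gripper_width: 85.6
grasp_force: 0.0
clock: 30.6
position: [369.9, -334.4, 119.2]
ee_rot: [0.708, -0.706, 0.002, -0.0]
contact_force: [1.3, 0.1, 0.0]
gripper_width: 85.9
grasp_force: 0.0
```

```bash
python3 -m jog '[[[-0.01,0.01,-0.08],[0,0,0],-1],[[-0.01,0.01,-0.16],[0,0,0],-0.5],[[-0.01,0.01,-0.16],[0,0,0],0],[[-0.01,0.01,-0.16],[0,0,0],0],[[-0.01,0.01,-0.16],[0,0,0],0]]'
python3 -m jog '[[[0,0,0],[0,0,0],0.2],[[0,0,0],[0,0,0],0.3],[[0,0,0],[0,0,0],0.4],[[0,0,0],[0,0,0],1],[[0,0,0],[0,0,0],1],[[0,0,0],[0,0,0],1],[[0,0,0],[0,0,0],1]]'
python3 -m jog '[[[0,0,0.1],[0,0,0],1],[[0,0,0.4],[0,0,0],1],[[0,0,0.7],[0,0,0],1],[[0,0,1],[0,0,0],1],[[0,0,1],[0,0,0],1],[[0,0,1],[0,0,0],1]]'
```

```text
clock: 31.1
position: [367.2, -332.7, 101.2]
ee_rot: [0.708, -0.706, 0.0, -0.0]
contact_force: [0.7, -0.1, -0.2]
gripper_width: 42.8
grasp_force: 0.0
clock: 31.8
position: [367.6, -332.8, 101.4]
ee_rot: [0.708, -0.706, 0.001, -0.0]
contact_force: [1.0, -0.7, 3.5]
gripper_width: 28.3
grasp_force: 59.2
clock: 32.4
position: [366.2, -331.9, 200.8]
ee_rot: [0.708, -0.707, -0.001, -0.0]
contact_force: [-0.7, 0.1, -2.0]
gripper_width: 28.8
grasp_force: 59.6
```

```bash
python3 -m jog '[[[0,0,0.3],[0,0,0],1],[[0,0,0.6],[0,0,0],1],[[0,0,0.8],[0,0,0],1]]' >/dev/null
python3 -m jog '[[[0.15,0.32,0],[0,0,0],1],[[0.3,0.65,0],[0,0,0],1],[[0.44,0.967,0],[0,0,0],1]]' >/dev/null
python3 -m jog '[[[0.15,0.32,0],[0,0,0],1],[[0.3,0.65,0],[0,0,0],1],[[0.44,0.967,0],[0,0,0],1]]' >/dev/null
python3 -m jog '[[[0.15,0.32,0],[0,0,0],1],[[0.3,0.65,0],[0,0,0],1],[[0.44,0.967,0],[0,0,0],1]]' >/dev/null
python3 -m jog '[[[0.15,0.32,0],[0,0,0],1],[[0.3,0.65,0],[0,0,0],1],[[0.44,0.967,0],[0,0,0],1]]' >/dev/null
python3 -m jog '[[[0.15,0.32,0],[0,0,0],1],[[0.3,0.65,0],[0,0,0],1],[[0.44,0.967,0],[0,0,0],1]]' >/dev/null
python3 -m jog '[[[0.15,0.32,0],[0,0,0],1],[[0.3,0.65,0],[0,0,0],1],[[0.44,0.967,0],[0,0,0],1],[[0.44,0.967,0],[0,0,0],1],[[0.44,0.967,0],[0,0,0],1],[[0.44,0.967,0],[0,0,0],1]]'
python3 - <<'E'
from h import *; from bench import *
s=read_state(); print(s["position"])
for n in ("wrist","side","scene"):
    d=get_image(n); X=cloud(d); p=s["position"]
    for lo,hi in ((182,225),(235,275)):
        q=X[(abs(X[...,0]-p[0])<32)&(abs(X[...,1]-p[1])<32)&(X[...,2]>lo)&(X[...,2]<hi)]
        if len(q)>20: print(n,lo,len(q),circ(q,23),q.min(0).round(),q.max(0).round())
    if n=="side": cv2.imwrite("pics/s8.png",d["frame"][:,:,::-1])
E
```

```text
clock: 34.8
position: [630.3, 246.8, 279.6]
ee_rot: [0.708, -0.707, -0.0, 0.002]
contact_force: [-0.4, 0.5, -1.1]
gripper_width: 28.8
grasp_force: 59.7
[630.30355191 246.77376431 279.61262127]
wrist 182 655 [630.66580148 203.76543528] [610. 223. 182.] [652. 237. 225.]
wrist 235 1355 [630.57985801 204.03571257] [607. 222. 235.] [653. 243. 275.]
side 182 316 [631.15734287 245.15611224] [607. 235. 182.] [650. 270. 225.]
side 235 333 [630.84238857 245.50639443] [606. 234. 235.] [649. 271. 275.]
scene 182 259 [631.67421866 247.46199772] [615. 238. 182.] [656. 274. 225.]
scene 235 261 [631.66112262 247.39173284] [616. 243. 235.] [657. 275. 275.]
```

View pics/s8.png

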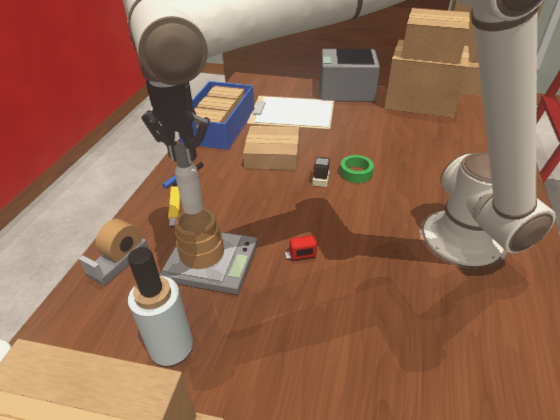

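The bottle is upright above the stack, at side (190,190), and within about 2 mm of the bore centre. Lowering it now.

```bash
python3 -m jog '[[[0,0.02,-0.2],[0,0,0],1],[[0,0.02,-0.4],[0,0,0],1],[[0,0.02,-0.6],[0,0,0],1],[[0,0.02,-0.8],[0,0,0],1],[[0,0.02,-0.9],[0,0,0],1],[[0,0.02,-1],[0,0,0],1],[[0,0.02,-1],[0,0,0],1],[[0,0.02,-1],[0,0,0],1]]'
python3 -m jog '[[[0,0,-0.1],[0,0,0],1],[[0,0,-0.2],[0,0,0],1],[[0,0,-0.28],[0,0,0],1],[[0,0,-0.34],[0,0,0],1],[[0,0,-0.38],[0,0,0],1],[[0,0,-0.39],[0,0,0],1],[[0,0,-0.39],[0,0,0],1],[[0,0,-0.39],[0,0,0],1]]'
```

```text
clock: 35.75
position: [631.5, 249.7, 181.8]
ee_rot: [0.708, -0.706, 0.0, -0.001]
contact_force: [-0.5, 0.1, -1.3]
gripper_width: 28.7
grasp_force: 59.9
clock: 36.55
position: [631.3, 249.8, 142.4]
ee_rot: [0.708, -0.706, 0.0, -0.0]
contact_force: [0.4, 0.6, -1.0]
gripper_width: 28.7
grasp_force: 59.9
```

```bash
python3 -m jog '[[[0,0,-0.02],[0,0,0],1],[[0,0,-0.035],[0,0,0],1],[[0,0,-0.045],[0,0,0],1],[[0,0,-0.045],[0,0,0],1],[[0,0,-0.045],[0,0,0],1]]'
python3 -m jog '[[[0,0,-0.01],[0,0,0],1],[[0,0,-0.01],[0,0,0],1],[[0,0,-0.01],[0,0,0],1]]'
```

```text
clock: 37.05
position: [631.1, 249.7, 137.5]
ee_rot: [0.708, -0.706, 0.0, -0.0]
contact_force: [-0.3, -0.3, -0.6]
gripper_width: 28.3
grasp_force: 60.0
clock: 37.35
position: [631.2, 249.7, 137.4]
ee_rot: [0.708, -0.706, 0.0, -0.0]
contact_force: [-0.8, -0.6, 5.3]
gripper_width: 28.4
grasp_force: 60.4
```

Contact is felt at +5 N upward. Releasing, then retreating straight up.

```bash
python3 -m jog '[[[0,0,0],[0,0,0],0.2],[[0,0,0],[0,0,0],0.1],[[0,0,0],[0,0,0],0],[[0,0,0],[0,0,0],-0.4],[[0,0,0],[0,0,0],-0.4],[[0,0,0],[0,0,0],-0.4]]'
python3 -m jog '[[[0,0,0.2],[0,0,0],-0.4],[[0,0,0.5],[0,0,0],-0.4],[[0,0,1],[0,0,0],-0.4],[[0,0,1],[0,0,0],-0.4]]' >/dev/null
python3 -m jog '[[[0,-0.3,0.4],[0,0,0],-0.4],[[0,-0.6,0.8],[0,0,0],-0.4],[[0,-1,1],[0,0,0],-0.4],[[0,-1,1],[0,0,0],-0.4],[[0,-1,1],[0,0,0],-0.4],[[0,-1,1],[0,0,0],-0.4]]'
python3 - <<'E'
from h import *; from bench import *
d=get_image("wrist"); X=cloud(d)
q=X[(abs(X[...,0]-630)<60)&(abs(X[...,1]-248)<60)&(X[...,2]>190)&(X[...,2]<202)]; print("cap",len(q),q.mean(0),q.min(0),q.max(0))
q=X[(abs(X[...,0]-630)<60)&(abs(X[...,1]-248)<60)&(abs(X[...,2]-144)<4)]; r=np.hypot(q[:,0]-631,q[:,1]-248.7); q=q[r>32]; print("nar",ring(q,38,47),np.median(q[:,2]))
d=get_image("side"); cv2.imwrite("pics/s9.png",d["frame"][:,:,::-1])
E
```

```text
clock: 37.95
position: [631.0, 249.7, 136.3]
ee_rot: [0.708, -0.706, -0.0, 0.0]
contact_force: [-0.5, -0.1, -0.3]
gripper_width: 60.0
grasp_force: 0.0
clock: 38.95
position: [630.6, 150.2, 334.9]
ee_rot: [0.708, -0.706, -0.001, 0.001]
contact_force: [-0.5, 0.1, -1.0]
gripper_width: 59.8
grasp_force: 0.0
cap 747 [631.86924524 247.65068741 196.83810358] [617.80847504 234.12669181 190.08843423] [645.89369736 264.54836727 199.33008243]
nar [631.08835481 248.99372282] 143.34255316413993
```

View pics/s9.png

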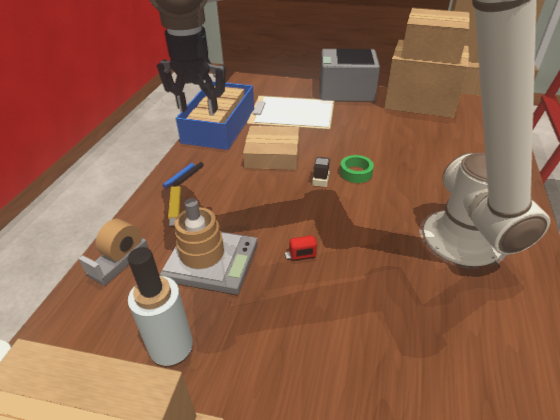

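The stack sits on the plate with the bottle upright in the cores at side (195,215). The cap top is at z≈197.5, as expected for a bottle resting on the plate, and the bystanders have not moved.

```bash
python3 -c "
from bench import *
print(job_done())"
```

```text
the job is handed in; nothing more can be done
None
```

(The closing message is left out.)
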